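Raise the telescopic charging post of the worktop power unit

TASK

On the worktop stands a white power unit with a folding cover that hangs half open over it. First fold the cover back until it stands upright, then press the release button on the unit's deck all the way down so that the charging post springs loose, and pull the post up by its knob, past the first stop to the second, as far as it goes. Finish while still holding the knob, with the post fully extended and the cover upright (the post springs back if it is let go, and I will put the locking pin in while you hold it); leave the other things on the worktop where they stand.

Things in the scene. Friction and masses are not known exactly. Their poses are not given: they have to be found in the camera images.
- power_unit: White box, 165 (x) x 180 (y) x 70 mm high, fixed to the worktop, two round sockets on its front (-x). Origin: centre of its underside; x to its rear (hinge side), y to its left, z up. On its flat deck: post with knob (axis x -22.5, y -25 mm), grey pod 34 x 36 x 14 mm under the release button (x -22.5, y +52 mm), two rear hinge arms (x +72.5, y +-68 mm, 46 mm tall).
- cover_hinge (a point): Middle of the cover's hinge line, 110 mm above the worktop, on the rear of the unit (x +72.5, y 0 mm of the unit); the hinge line runs along the unit's y axis.
- cover_edge (a point): Middle of the free edge of the cover, an aluminium plate 110 mm from hinge line to free edge, 150 mm wide, 5 mm thick. At the start it slopes up from the hinge towards the unit's front, over post and button, its free edge foremost and 80 to 100 mm above the hinge line: fingers that stand upright in front of the edge push it back.
- cover (a joint): Angle of the cover (rad): 0 lying flat over the unit, 1.57 upright, growing as the free edge goes up and back, at most 2.2. The hinge is stiff (about 0.1 N m): the cover stays at any angle where it is left.
- button_top (a point): Centre of the top face of the release button, a round white push button of 24 mm diameter, 94 mm above the worktop when not pressed, 10 mm above its pod; it is pressed straight down.
- release_button (a joint): Travel of the release button (m): 0 out, 0.006 fully down, which takes about 5 N; it springs back. When pressed (beyond about 0.004) it draws back a flat steel latch from the collar under the knob and the post springs up by about 25 mm and stays loose.
- pull_knob: Grey round pull knob on top of the post, 30 mm diameter, 20 mm tall, on a thinner neck over a flat collar of 54 mm diameter. Origin: on its axis, half-way up, 95 mm above the worktop while latched; top 11 mm above it, collar 18 mm below. Moves straight up. The upright cover stands 95 mm behind its axis: grasp from above, fingers closing along the unit's y.
- post_inner (a joint): Extension of the inner tube out of the outer tube (m): 0 in (latched), about 0.025 sprung loose, 0.05 fully out, which is the first stop (about 2 N to hold).
- post_outer (a joint): Extension of the outer tube out of the unit (m): 0 in, 0.05 fully out. It starts to move only when the inner tube is at its stop; with both at 0.05 the post is at its second stop, 100 mm out. Springs pull it back; holding it there takes about 6 N upward.
- mug: White cup with a handle, 62 x 92 x 51 mm, a bystander. Origin: underside.
- spice_jar: Spice jar with a dark cap, 41 mm diameter, 105 mm tall, a bystander. Origin: underside.
- kitchen_timer: Round wind-up kitchen timer, 63 mm diameter, 44 mm tall, a bystander. Origin: underside.
- tin: Food tin, 57 mm diameter, 72 mm tall, a bystander. Origin: underside.
- glass: Small glass, 49 mm diameter, 62 mm tall, a bystander. Origin: underside.
- oil_bottle: Tall oil bottle, 61 x 60 x 271 mm, a bystander. Origin: underside.
- spoon: Steel teaspoon, 130 x 27 x 11 mm, a bystander. Origin: underside.

How it is judged:
By the outcome, as a careful person would: the job done as asked, in the order asked, and still so for the second after the job is handed in, while the arm keeps its last pose, push and grip.
It also fails if it takes over 48 s, if anything falls off the work surface, if the arm or the gripper's body presses on something with over 40 N, if the wrist force passes 120 N, or if a joint passes its speed limit or range.

ROBOT

A 6-joint arm with a two-finger parallel gripper is mounted at the origin on a cart in front of the work surface, level with it; the furniture and walls round the work are solid. World frame = base frame: x ahead of the robot, y to its left, z up, the work surface at z = 0. Lengths are in m, angles in rad, forces in N, time in s.
With the tool pointing down it reaches from about 0.25 to 0.725 m from the base axis. Payload 9.7 kg.
Tool frame: the origin (TCP) lies at the very end of the fingers, on their centre line; the grasp point (between the pads) lies pinch_z behind it (pinch_z is the distance from the TCP to the grasp point, in m); z points along the fingers, y is the direction in which the jaws open and shut (so a half turn about z gives the same grasp; the last joint's range is limited). The gripper opens to 85 mm and grips with 20 to 120 N. Pads are 22 mm wide; open, the fingers measure 114 mm over their backs; the gripper's body (76 mm by 85 mm) begins 54 mm behind the grasp point. The pads swing forward as they close: fully open they stand 13 mm farther back than shut.
Start: joints at [1.215, 0.087, 0.176, 1.66, 0, 1.571], TCP at [0.192, 0.516, 0.231] pointing down, gripper open.
Joint ranges: [-3.13, 3.13], [-0.85, 1.81], [-1.15, 1.24], [-2.2, 2.28], [-1.44, 1.52], [-3.14, 3.14]. Speed limits (rad/s): [2.22, 2.22, 2.57, 3.14, 3.14, 3.14].

INTERFACE

Orientations are given as a unit quaternion [w, x, y, z].
In Python, from station import * gives the robot as it stands.
- The arm moves only by the shell command python3 -m crank 'ROWS' [OPENING] [FORCE]. ROWS is JSON, a list of rows, each an object with "xyz": the shift along the tool's x, y, z in cm, a list of three; "spin": the turn about the tool's z in degrees. A call has 1 to 20 rows; each row is the pose to reach, as a shift and turn from the pose commanded when the call began, along the tool's axes at that moment; what a row does not reach only later rows make up. A row lasts 1/10 s, in which the tool goes at most 50 mm and 8.59 degrees, less where a joint would pass 70% of its speed; a pose out of reach is approached as far as the arm can. A call with a gripper value outside its range is refused whole. OPENING is the finger opening in cm, from 0 to 8.54, set as the call begins (- or left out, the last holds). The fingers move at their own pace and stop on an object; FORCE is the grip in N (left out, the last holds). Time passes only in rows, so rows that repeat a pose let the fingers close. It gives the time, the measured TCP pose, the force and the opening at its end, in the units of the state.
- sense(): the state, without advancing time (a new reading comes with each control period).
- read_camera(name): name is "side" or "top" or "wrist"; returns the picture (384x512x3 uint8, blue, green, red); there is no depth.
- calibration(name): a dict with "fx", "fy", "cx", "cy" (pixels), "k1" (the pictures are not rectified: a ray, as slopes to the right and down, at radius r is drawn at 1 + k1 r^2 times it, then the intrinsics apply), "position" and "orientation" of the camera in the world. Camera axes: x right, y down, z forward; pixel columns grow to the right and rows downward; lengths in m; the calibration is good to about 2 mm. A picture is of the moment at which its call begins: read the wrist's pose just before it. calibration takes no time and is no camera call; for the wrist camera it gives the pose at the moment of the call.
- close_job(): hands the job in, once; it reports no verdict.
Trained networks look in the newest picture that a camera, given by its name, has taken for a name from the list of things; names that differ only in an ending like _2 or _b are one class to them, and where a whole thing is asked for, a point or a joint stands for the part that bears it (a point fixed in the world has none). Each returns a list of dicts, best first, with "confidence" (0 to 1); they miss things now and then, are a little off and sometimes report something else, mostly with a low value. They report only what shows in the picture. A call takes as long as a camera call.
- outline_of(thing, camera): "pixels" (384x512 bool, what is visible of it) and "rect" ([centre column, centre row, width, height] in pixels, round what is visible of it).
The state is a dict: "clock": time; "qpos": joint angles; "dq": joint speeds; "tau": joint torques, N m; "eef_pos": TCP position; "eef_rot": TCP orientation; "force": force on the tool from outside, world axes, zero at the start; "ft_torque": the same for the moment, N m; "gripper_width": finger opening in m.
Only numpy, scipy, OpenCV 4.12 (cv2) and the standard library are available. Lean on these libraries where they do the work, as an engineer would, in place of code of your own. Each camera call takes 0.05 s, during which the arm holds its last target.

## Working session

There is one attempt and no reset: what is moved stays moved. The work goes in short steps, Python scripts to look and compute and a shell command to move; the robot and the scene stay as the last step left them, time stands still between calls to the robot, and variables do not carry over. Pictures are saved under pics/ and viewed, and the job is handed in when it is done.

```bash
mkdir -p pics; ls; python3 - <<'E'
from station import *
import cv2
s=sense();print(s)
for n in ("side","top","wrist"):
    im=read_camera(n);cv2.imwrite(f"pics/{n}0.png",im);print(n,calibration(n))
E
```

```text
pics
{'clock': 0.0, 'qpos': array([1.21499825e+00, 8.74616444e-02, 1.75152149e-01, 1.65976835e+00,
       9.17329574e-06, 1.57077644e+00]), 'dq': array([-0.00021242, -0.00072283, -0.0019567 ,  0.00138966,  0.00042195,
        0.00041941]), 'tau': array([ 1.57101225e-03, -5.20383596e+01,  4.64810264e+01,  1.60456676e-02,
        4.47708396e-05, -6.92441517e-07]), 'eef_pos': array([0.19151085, 0.51535752, 0.23059143]), 'eef_rot': array([-1.17910865e-04,  1.76952345e-01,  9.84219212e-01, -6.29834852e-04]), 'force': array([-0.07457574, -0.01167763,  0.28257417]), 'ft_torque': array([ 0.03305269, -0.0248477 ,  0.01695248]), 'gripper_width': 0.08513169280603687}
side {'fx': 496.7634252044145, 'fy': 496.7634252044145, 'cx': 255.03539382569923, 'cy': 195.6024652623649, 'k1': -0.07930363210634742, 'position': array([-0.57102407, -0.95871551,  1.00863045]), 'orientation': array([-0.43741335,  0.79004235, -0.37305934,  0.21290698])}
top {'fx': 435.8552560041488, 'fy': 435.8552560041488, 'cx': 253.86586120741424, 'cy': 187.93581838922432, 'k1': -0.004951577205149269, 'position': array([ 0.34178873, -0.0438791 ,  1.3453137 ]), 'orientation': array([-0.06249178,  0.70483124, -0.70309994,  0.07041433])}
wrist {'fx': 269.9312179241276, 'fy': 269.9312179241276, 'cx': 258.32382613641965, 'cy': 191.74369553163285, 'k1': -0.022613731236905618, 'position': array([0.11434933, 0.54328638, 0.37357925]), 'orientation': array([0.13337964, 0.8102491 , 0.56321134, 0.09219138])}
```

View pics/side0.png

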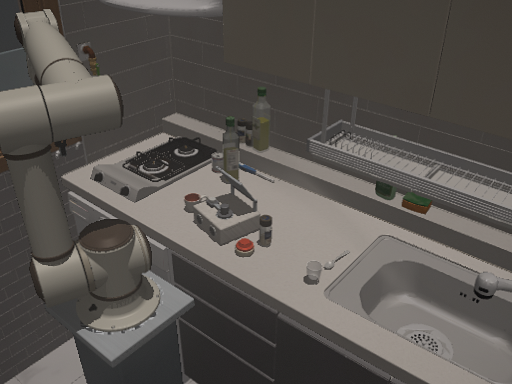

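View pics/top0.png

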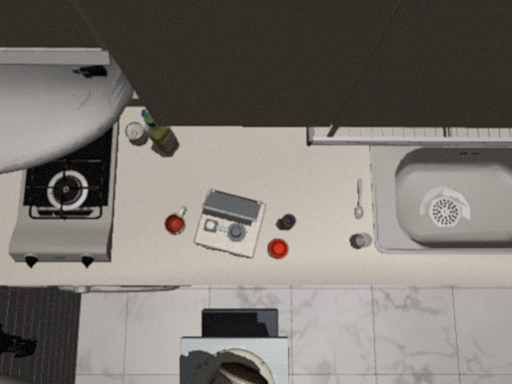

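View pics/wrist0.png

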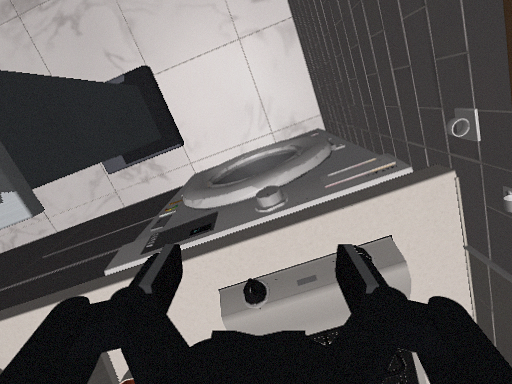

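The top view shows the unit at about (230,225), turned slightly, with the cover at (232,207), the knob at (237,231) and the button at (211,226). The mug is at (175,224), the jar at (287,221) and the timer at (278,249). Next I'll get outlines and positions.

```bash
cat > h.py <<'E'
from station import *
import numpy as np, cv2
from scipy.spatial.transform import Rotation as R
from scipy.optimize import least_squares
def rot(q): return R.from_quat([q[1],q[2],q[3],q[0]]).as_matrix()
def project(c,P):
    p=(np.atleast_2d(P)-c["position"])@rot(c["orientation"])
    s=p[:,:2]/p[:,2:]; s=s*(1+c["k1"]*(s**2).sum(1,keepdims=True))
    return s*[c["fx"],c["fy"]]+[c["cx"],c["cy"]]
def at_z(c,uv,z):
    d=(np.array(uv)-[c["cx"],c["cy"]])/[c["fx"],c["fy"]]; s=d.copy()
    for _ in range(10): s=d/(1+c["k1"]*(s@s))
    r=rot(c["orientation"])@np.array([s[0],s[1],1]); p=c["position"]
    return p+r*(z-p[2])/r[2]
E
python3 - <<'E'
from h import *
for n in ("top","side"):
    im=read_camera(n); c=calibration(n); ov=im.copy()
    for t,z in (("power_unit",.035),("pull_knob",.1),("button_top",.094),("release_button",.09),("cover",.15),("mug",.025),("spice_jar",.05),("kitchen_timer",.022)):
        for o in outline_of(t,n)[:1]:
            m=o["pixels"]; v,u=np.nonzero(m); 
            print(n,t,round(o["confidence"],2),np.round(o["rect"],1),m.sum(),np.round([u.mean(),v.mean()],1),np.round(at_z(c,[u.mean(),v.mean()],z),3))
            ov[m]=ov[m]//2+np.array([(hash(t)%128),(hash(t)//128)%128,(hash(t)//9999)%128],np.uint8)
    x0,y0=(150,170) if n=="top" else (170,140)
    for k,a in (("raw",im),("ov",ov)):
        cv2.imwrite(f"pics/{n}_{k}1.png",cv2.resize(a[y0:y0+110,x0:x0+150],None,fx=5,fy=5,interpolation=cv2.INTER_CUBIC))
E
```

```text
top power_unit 0.67 [229.1 223.3  72.5  69.8] 3459 [229.5 222.7] [0.485 0.015 0.035]
top pull_knob 0.53 [235.9 231.2   5.9   9.3] 73 [235.5 231.2] [ 0.453 -0.005  0.1  ]
top release_button 0.41 [207.9 226.6   6.1   2.9] 31 [209.5 224.6] [0.473 0.07  0.09 ]
top cover 0.65 [232.2 204.9  58.9  31.1] 1160 [232.4 204.8] [0.522 0.002 0.15 ]
top mug 0.68 [175.9 219.9  26.3  27.8] 415 [174.9 221.1] [0.49  0.181 0.025]
top spice_jar 0.66 [287.5 222.4  12.3  19.9] 212 [287.  221.4] [ 0.487 -0.157  0.05 ]
top kitchen_timer 0.64 [278.9 250.3  13.1  19.7] 306 [277.2 248.1] [ 0.409 -0.129  0.022]
side power_unit 0.9 [227.4 204.6  63.5  76.9] 2629 [228.2 212.9] [0.504 0.024 0.035]
side pull_knob 0.6 [227.2 211.1  13.2  12.9] 93 [225.1 208.4] [ 0.445 -0.015  0.1  ]
side cover 0.84 [236.  183.8  37.2  32.5] 301 [237.1 184.5] [0.526 0.001 0.15 ]
side mug 0.55 [196.3 203.2  30.3  21.2] 245 [193.6 199.6] [0.498 0.192 0.025]
side spice_jar 0.87 [267.  231.6  13.4  31.1] 363 [265.8 230.6] [ 0.488 -0.155  0.05 ]
side kitchen_timer 0.52 [244.4 248.   19.8  23. ] 288 [244.9 247.4] [ 0.403 -0.137  0.022]
```

View pics/top_raw1.png

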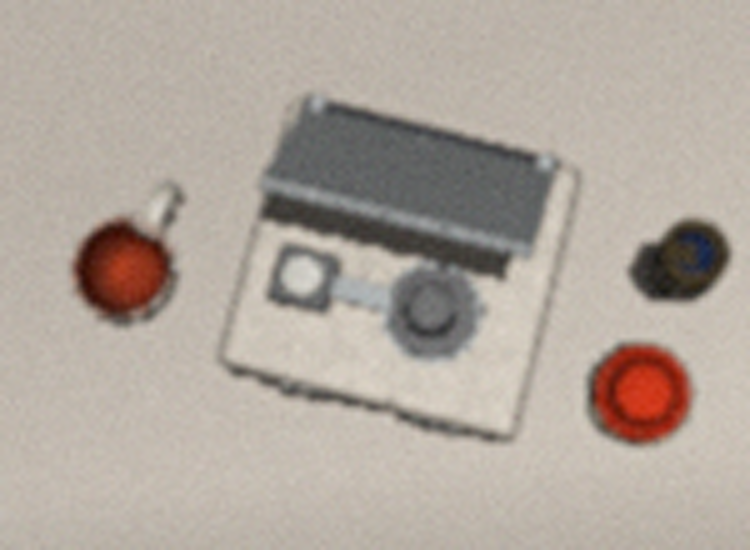

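View pics/side_raw1.png

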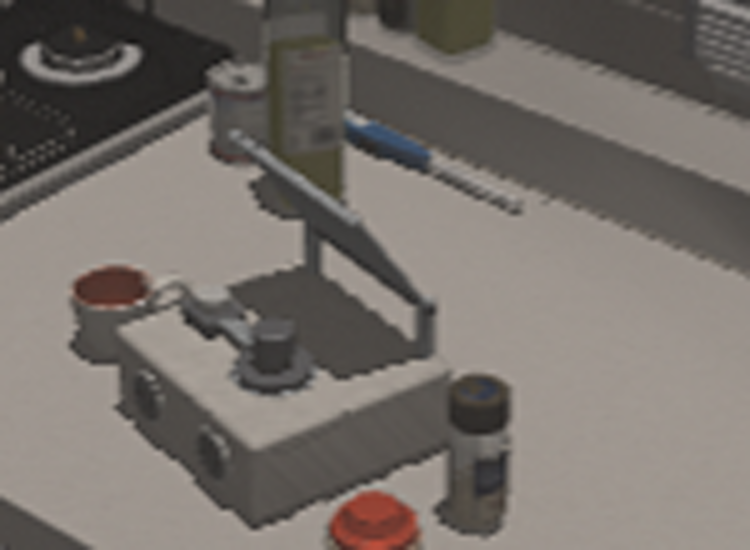

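```bash
cat > fit.py <<'E'
from h import *
L={"kn":(-.0225,-.025,.106),"bt":(-.0225,.052,.094),"fl":(-.0825,.09,.07),"fr":(-.0825,-.09,.07),"rr":(.0825,-.09,.07)}
def loc(k,a):
    if k in L: return L[k]
    y=.075 if k[1]=="l" else -.075
    r=.11 if k[0]=="e" else 0
    return (.0725-r*np.cos(a),y,.110+r*np.sin(a))
obs={"top":{"kn":(432,303),"bt":(303,275),"fl":(225,357),"fr":(513,437),"rr":(578,172),"el":(265,183),"er":(527,250)},
"side":{"kn":(277,332),"fl":(118,325),"fr":(250,445),"rr":(450,368),"el":(237,135),"er":(355,215),"hr":(432,308)}}
off={"top":(150,170),"side":(170,140)}
C={n:calibration(n) for n in obs}
def world(p,P): 
    c,s=np.cos(p[2]),np.sin(p[2]); P=np.atleast_2d(P)
    return np.c_[p[0]+c*P[:,0]-s*P[:,1],p[1]+s*P[:,0]+c*P[:,1],P[:,2]]
def res(p,full=False):
    r=[];d={}
    for n in obs:
        for k,uv in obs[n].items():
            e=project(C[n],world(p,loc(k,p[3])))[0]-(np.array(uv)/5+off[n]-.4); r+=list(e); d[n,k]=np.round(e,1)
    return d if full else np.array(r)
if __name__=="__main__":
    f=least_squares(res,[.485,.01,-.2,.9],loss="soft_l1");p=f.x;print("pose",np.round(p,4),np.degrees(p[2:]));print(res(p,True))
    for k in ("kn","bt","el","er"): print(k,np.round(world(p,loc(k,p[3])),4))
E
python3 fit.py
```

```text
pose [ 0.482   0.0123 -0.2605  0.9744] [-14.92769717  55.82760137]
{('top', 'kn'): array([-0.3,  0.6]), ('top', 'bt'): array([-0.3, -0.4]), ('top', 'fl'): array([-2.2,  0.6]), ('top', 'fr'): array([-0. ,  0.8]), ('top', 'rr'): array([ 1.4, -0.7]), ('top', 'el'): array([-1.1, -0.6]), ('top', 'er'): array([1.2, 0.7]), ('side', 'kn'): array([-0.3, -1.1]), ('side', 'fl'): array([-0.7, -0.3]), ('side', 'fr'): array([0.8, 0.3]), ('side', 'rr'): array([ 1.7, -0.5]), ('side', 'el'): array([-0.6, -1.1]), ('side', 'er'): array([0.7, 1.1]), ('side', 'hr'): array([0.5, 0.5])}
kn [[ 0.4538 -0.0061  0.106 ]]
bt [[0.4736 0.0683 0.094 ]]
el [[0.5117 0.082  0.201 ]]
er [[ 0.473 -0.063  0.201]]
```

```bash
cat >> h.py <<'E'
POSE=[.482,.0123,-.2605]
def W(l,p=None):
    p=p or POSE; c,s=np.cos(p[2]),np.sin(p[2]); return np.array([p[0]+c*l[0]-s*l[1],p[1]+s*l[0]+c*l[1],l[2]])
def plan(l,p=None):
    """tool shift (cm) and spin to reach unit-local l, jaws along unit y"""
    p=p or POSE; s=sense(); M=rot(s["eef_rot"]); d=M.T@(W(l,p)-s["eef_pos"])*100
    a=M.T@np.array([-np.sin(p[2]),np.cos(p[2]),0]); sp=np.degrees(np.arctan2(-a[0],a[1]))
    print("goal",np.round(W(l,p),3),"shift cm",np.round(d,2),"spin",round(sp,2))
def where(p=None):
    p=p or POSE; s=sense(); e=s["eef_pos"]-[p[0],p[1],0]; c,q=np.cos(p[2]),np.sin(p[2])
    print("t",round(s["clock"],2),"local",np.round([c*e[0]+q*e[1],-q*e[0]+c*e[1],e[2]],4),"F",np.round(s["force"],1),"w",round(s["gripper_width"],4),"q",np.round(s["qpos"],2))
E
python3 - <<'E'
from h import *
import station; print([x for x in dir(station) if not x.startswith('_')])
try: print(pinch_z)
except Exception as e: print(e)
plan([-.06,0,.26]); plan([-.035,0,.175])
E
```

```text
['PlanningError', 'calibration', 'close_job', 'outline_of', 'pinch_z', 'read_camera', 'sense']
0.0187
goal [0.424 0.028 0.26 ] shift cm [-38.78 -37.63  -2.87] spin -5.46
goal [0.448 0.021 0.175] shift cm [-41.27 -37.39   5.63] spin -5.46
```

```bash
python3 -m crank '[{"xyz":[-2,-2,-1.5],"spin":-1},{"xyz":[-5,-5,-2.9],"spin":-2},{"xyz":[-8,-8,-2.9],"spin":-3},{"xyz":[-11,-11,-2.9],"spin":-4},{"xyz":[-14,-14,-2.9],"spin":-5.5},{"xyz":[-17,-17,-2.9],"spin":-5.5},{"xyz":[-20,-20,-2.9],"spin":-5.5},{"xyz":[-23,-23,-2.9],"spin":-5.5},{"xyz":[-26,-26,-2.9],"spin":-5.5},{"xyz":[-29,-29,-2.9],"spin":-5.5},{"xyz":[-32,-32,-2.9],"spin":-5.5},{"xyz":[-35,-34.5,-2.9],"spin":-5.5},{"xyz":[-37.5,-36.5,-2.9],"spin":-5.5},{"xyz":[-38.8,-37.6,-2.9],"spin":-5.5},{"xyz":[-38.8,-37.6,-2.9],"spin":-5.5},{"xyz":[-38.8,-37.6,-2.9],"spin":-5.5}]' 0 40
python3 - <<'E'
from h import *
where(); im=read_camera("wrist"); cv2.imwrite("pics/w1.png",im); plan([-.035,0,.175])
c=calibration("wrist")
for l in ((-.0225,-.025,.106),(-.0225,.052,.094),(-.0825,.09,.07),(-.0825,-.09,.07)): print(project(c,W(l)))
for t in ("pull_knob","release_button","cover"):
    for o in outline_of(t,"wrist")[:1]: print(t,o["confidence"],o["rect"])
E
```

```text
clock: 2.65
eef_pos: [0.4241, 0.028, 0.2602]
eef_rot: [-0.0, 0.13, 0.992, 0.0]
force: [-0.9, -0.1, -0.7]
gripper_width: 0.0
t 2.65 local [-6.000e-02  2.000e-04  2.602e-01] F [-0.9 -0.1 -0.7] w 0.0 q [ 0.07 -0.2  -0.04  1.73  0.    0.33]
goal [0.448 0.021 0.175] shift cm [-2.52 -0.06  8.54] spin 0.04
[[237.43561226 207.29207804]]
[[300.85866988 203.64649001]]
[[330.92334812 151.61041826]]
[[186.11998482 151.55268168]]
pull_knob 0.75 [443.1, 333.6, 122.3, 100.7]
release_button 0.67 [302.1, 202.6, 22.7, 18.7]
cover 0.83 [260.4, 276.0, 162.8, 9.2]
```

View pics/w1.png

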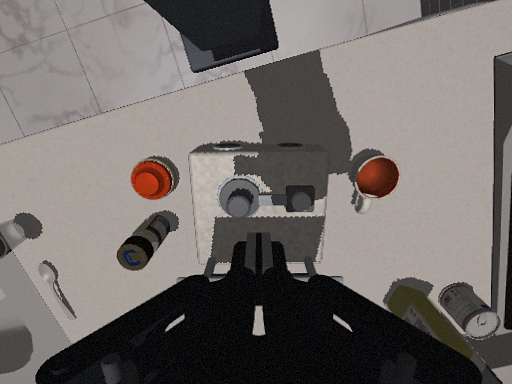

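```bash
python3 - <<'E'
import cv2
im=cv2.imread("pics/w1.png")
cv2.imwrite("pics/w1z.png",cv2.resize(im[135:235,180:340],None,fx=5,fy=5,interpolation=cv2.INTER_CUBIC))
E
```

```text
(no output)
```

View pics/w1z.png

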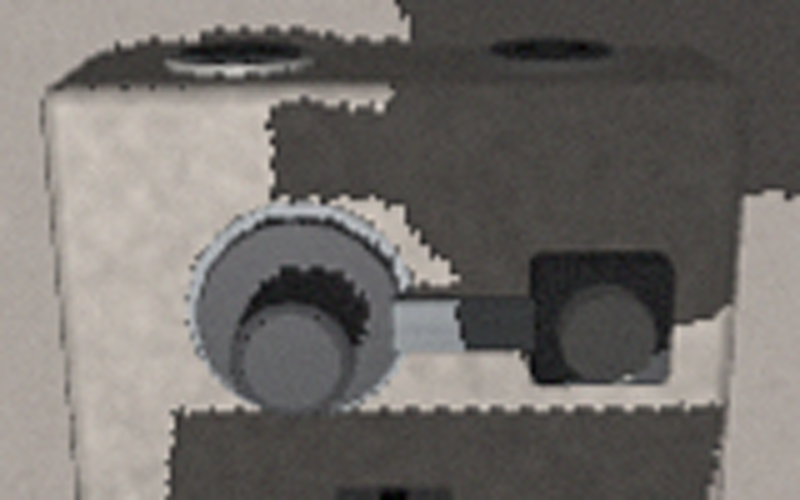

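The zoom puts the knob top at wrist (238.0,205.8) and the button at (301.0,201.2), 1–3 mm forward of my fit. The cover's edge crosses at row ~277, behind the closed fingers. I'll descend in front of the edge.

```bash
python3 -m crank '[{"xyz":[-0.5,0,2]},{"xyz":[-1,0,4.5]},{"xyz":[-1.5,0,7]},{"xyz":[-1.5,0,8.5]},{"xyz":[-1.5,0,8.5]}]'
python3 - <<'E'
from h import *
where(); c=calibration("wrist"); print(project(c,[W((.011,.075,.201)),W((.011,-.075,.201))])); im=read_camera("wrist"); cv2.imwrite("pics/w2.png",im); cv2.imwrite("pics/s2.png",cv2.resize(read_camera("side")[140:250,170:320],None,fx=5,fy=5))
plan([.059,0,.175])
E
```

```text
t 2.85 local [-0.0603  0.0009  0.2605] F [ 1.5  0.3 -0.2] w 0.0 q [ 0.07 -0.2  -0.04  1.73  0.    0.33]
[[341.78813746 281.76731887]
 [174.41937839 281.54811644]]
goal [ 0.539 -0.003  0.175] shift cm [-11.91  -0.11   8.55] spin 0.11schema error: expected keys xyz, spin
```

View pics/s2.png

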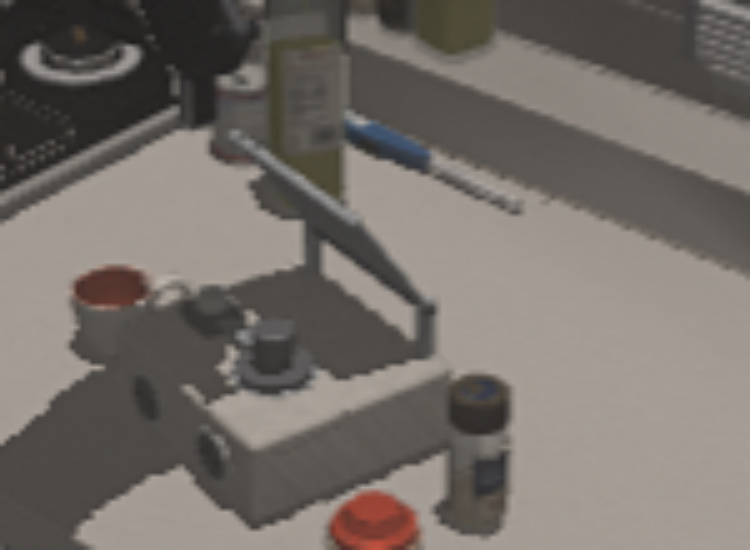

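View pics/w2.png

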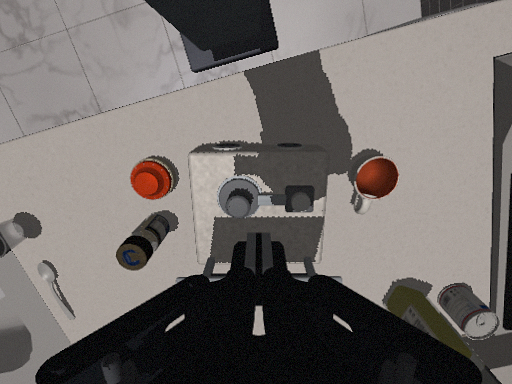

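The call was refused because every row needs a spin value. The picture is unchanged and the cover edge is at row ~278. I'll repeat with spin added.

```bash
python3 -m crank '[{"xyz":[-0.5,0,2],"spin":0},{"xyz":[-1,0,4.5],"spin":0},{"xyz":[-1.5,0,7],"spin":0},{"xyz":[-1.5,0,8.5],"spin":0},{"xyz":[-1.5,0,8.5],"spin":0}]'
python3 - <<'E'
from h import *
where(); im=read_camera("side"); cv2.imwrite("pics/s3.png",cv2.resize(im[120:250,150:320],None,fx=4,fy=4))
plan([.059,0,.175])
E
```

```text
clock: 3.45
eef_pos: [0.4378, 0.0244, 0.1733]
eef_rot: [-0.002, 0.129, 0.992, -0.0]
force: [-0.6, 0.4, -0.5]
gripper_width: -0.0002
t 3.45 local [-0.0458  0.0003  0.1733] F [-0.6  0.4 -0.5] w -0.0002 q [ 0.06 -0.19 -0.2   1.56  0.    0.31]
goal [ 0.539 -0.003  0.175] shift cm [-10.44  -0.05  -0.03] spin 0.07
```

View pics/s3.png

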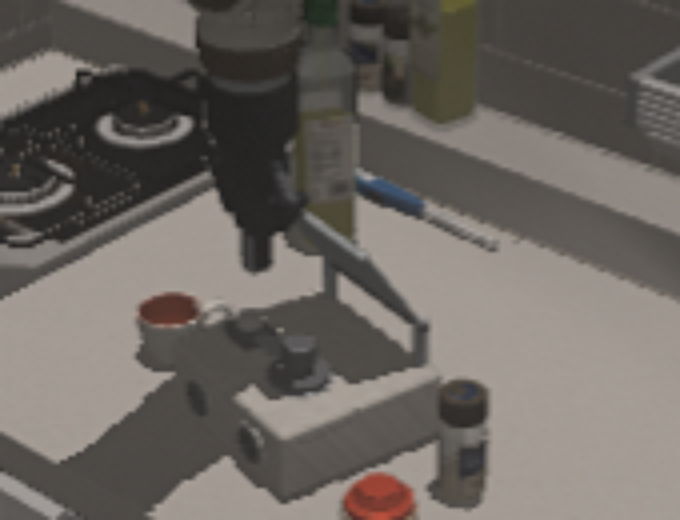

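The fingers hang at (255,255), just in front of the plate's edge. Pushing back now.

```bash
python3 -m crank '[{"xyz":[-1,0,0],"spin":0},{"xyz":[-2,0,0],"spin":0},{"xyz":[-3,0,0],"spin":0},{"xyz":[-4,0,0],"spin":0},{"xyz":[-5,0,0],"spin":0},{"xyz":[-6,0,0],"spin":0},{"xyz":[-7,0,0],"spin":0},{"xyz":[-8,0,0],"spin":0},{"xyz":[-9,0,0],"spin":0},{"xyz":[-10,0,0],"spin":0},{"xyz":[-10,0,0],"spin":0},{"xyz":[-10,0,0],"spin":0}]'
python3 - <<'E'
from h import *
where(); im=read_camera("side"); cv2.imwrite("pics/s4.png",cv2.resize(im[120:250,150:320],None,fx=4,fy=4))
E
```

```text
clock: 4.7
eef_pos: [0.5374, -0.0019, 0.1772]
eef_rot: [0.002, 0.13, 0.992, 0.0]
force: [0.4, 0.2, 0.0]
gripper_width: 0.0001
t 4.7 local [0.0572 0.0005 0.1772] F [0.4 0.2 0. ] w 0.0001 q [-0.    0.04  0.02  1.55 -0.    0.26]
```

View pics/s4.png

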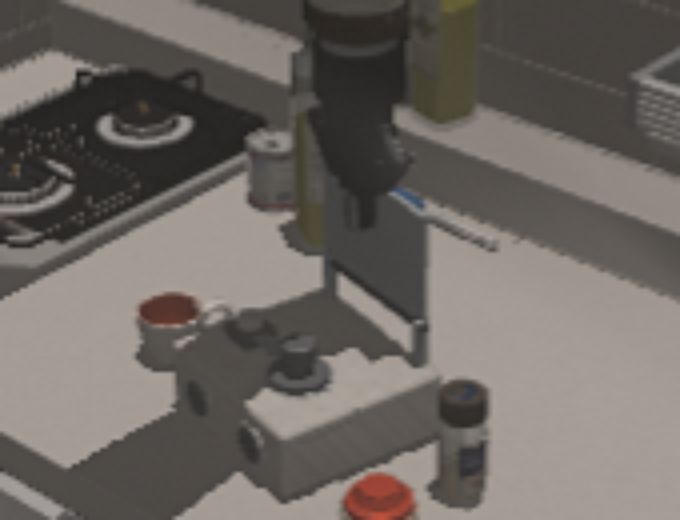

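The cover now looks about vertical. I'll back off toward above the button and measure.

```bash
python3 -m crank '[{"xyz":[2,0,0],"spin":0},{"xyz":[4,1.5,0],"spin":0},{"xyz":[6,3.5,0],"spin":0},{"xyz":[8.1,5.2,0.5],"spin":0},{"xyz":[8.1,5.2,0.5],"spin":0},{"xyz":[8.1,5.2,0.5],"spin":0}]'
python3 - <<'E'
from h import *
where(); im=read_camera("side"); cv2.imwrite("pics/s5.png",cv2.resize(im[140:250,170:320],None,fx=5,fy=5,interpolation=cv2.INTER_CUBIC))
im=read_camera("top"); cv2.imwrite("pics/t5.png",cv2.resize(im[170:280,150:300],None,fx=5,fy=5,interpolation=cv2.INTER_CUBIC))
im=read_camera("wrist"); cv2.imwrite("pics/w5.png",im);c=calibration("wrist");print(project(c,[W((-.024,.052,.094)),W((-.024,-.025,.106))]))
c=calibration("side")
for a in (80,85,90,95,100):
  a=np.radians(a); print(np.round((project(c,[W((.0725-.11*np.cos(a),y,.11+.11*np.sin(a))) for y in(.075,-.075)])-[170,140]+.4)*5))
plan([-.024,.052,.1])
E
```

```text
clock: 5.35
eef_pos: [0.4708, 0.0697, 0.1702]
eef_rot: [0.0, 0.129, 0.992, -0.0]
force: [0.6, 0.0, 1.0]
gripper_width: -0.0001
t 5.35 local [-0.0256  0.0525  0.1702] F [0.6 0.  1. ] w -0.0001 q [ 0.15 -0.1  -0.13  1.54 -0.    0.41]
[[259.45015995 201.84847031]
 [166.48544837 206.99626606]]
[[286.  91.]
 [413. 178.]]
[[297.  85.]
 [424. 173.]]
[[309.  81.]
 [436. 168.]]
[[320.  78.]
 [448. 164.]]
[[332.  76.]
 [460. 162.]]
goal [0.472 0.069 0.1  ] shift cm [-0.11  0.01  7.03] spin 0.0
```

View pics/s5.png

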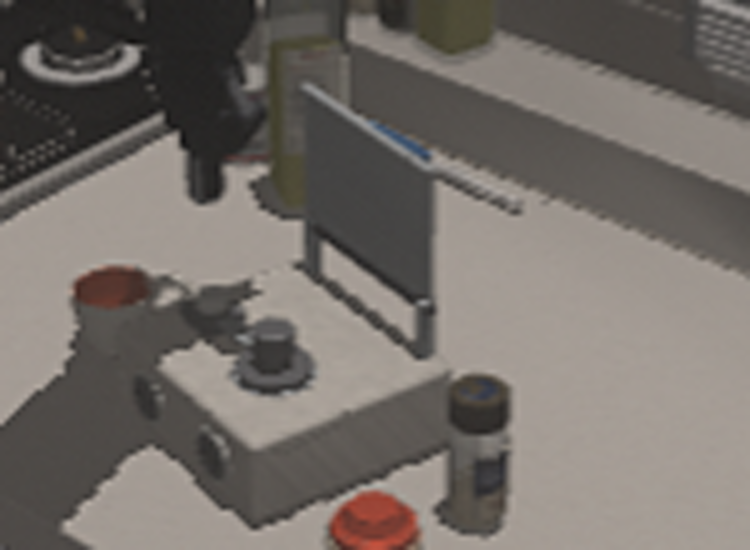

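View pics/w5.png

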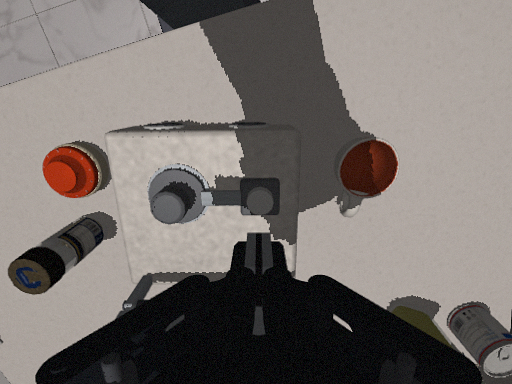

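View pics/t5.png

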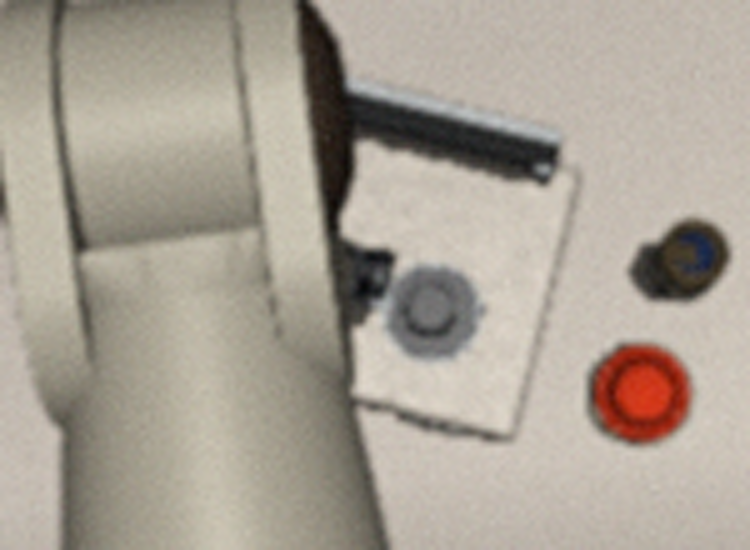

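Cover corners in the side crop are (303,85) and (435,165), against a prediction for 90° of (309,81) and (436,168), so it is upright. The button is at wrist (260,201), against a predicted (259,202). Descending to press.

```bash
python3 -m crank '[{"xyz":[-0.1,0,2],"spin":0},{"xyz":[-0.1,0,4],"spin":0},{"xyz":[-0.1,0,6],"spin":0},{"xyz":[-0.1,0,7.2],"spin":0},{"xyz":[-0.1,0,7.6],"spin":0},{"xyz":[-0.1,0,7.9],"spin":0},{"xyz":[-0.1,0,8.1],"spin":0},{"xyz":[-0.1,0,8.2],"spin":0},{"xyz":[-0.1,0,8.2],"spin":0}]'
python3 - <<'E'
from h import *
where()
im=read_camera("side"); cv2.imwrite("pics/s6.png",cv2.resize(im[140:250,170:320],None,fx=5,fy=5,interpolation=cv2.INTER_CUBIC))
E
```

```text
clock: 6.4
eef_pos: [0.4718, 0.0691, 0.0889]
eef_rot: [0.001, 0.13, 0.992, -0.0]
force: [-1.4, -3.7, 4.2]
gripper_width: 0.0001
t 6.4 local [-0.0244  0.0522  0.0889] F [-1.4 -3.7  4.2] w 0.0001 q [ 0.15 -0.1  -0.28  1.38 -0.    0.41]
```

View pics/s6.png

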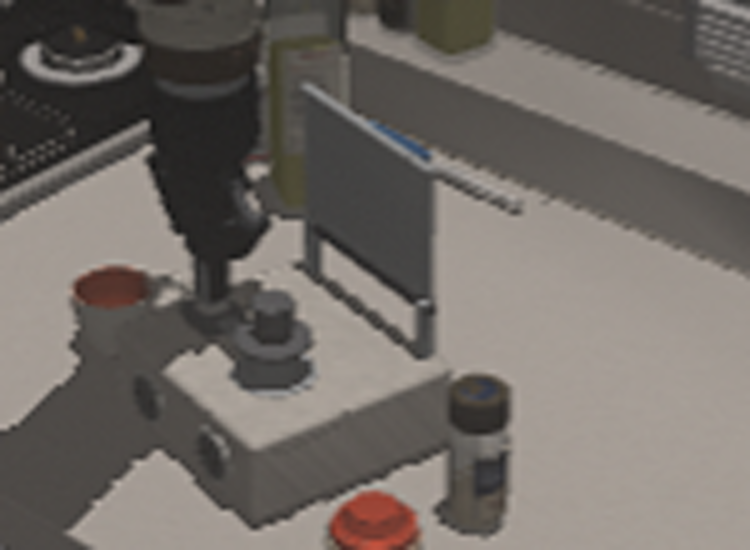

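The knob has risen, with its top going from row 332 to about 300. I'll press a little further so the button is fully down.

```bash
python3 -m crank '[{"xyz":[0,0,0.1],"spin":0},{"xyz":[0,0,0.2],"spin":0},{"xyz":[0,0,0.2],"spin":0},{"xyz":[0,0,0.2],"spin":0}]'
python3 -c "
from h import *
where()"
```

```text
clock: 6.85
eef_pos: [0.4719, 0.0691, 0.0878]
eef_rot: [0.001, 0.13, 0.992, 0.0]
force: [-4.7, -3.9, 14.3]
gripper_width: -0.0
t 6.85 local [-0.0244  0.0523  0.0878] F [-4.7 -3.9 14.3] w -0.0 q [ 0.15 -0.1  -0.28  1.38 -0.    0.41]
```

14 N at 0.0878 m means the button has bottomed out. Lift and move over the knob.

```bash
python3 -m crank '[{"xyz":[0,0,-2],"spin":0},{"xyz":[0,0,-5],"spin":0},{"xyz":[0,0,-8],"spin":0},{"xyz":[0,-3,-8.5],"spin":0},{"xyz":[0,-6,-8.5],"spin":0},{"xyz":[0,-7.7,-8.5],"spin":0},{"xyz":[0,-7.7,-8.5],"spin":0},{"xyz":[0,-7.7,-8.5],"spin":0}]' 
python3 -m crank '[{"xyz":[0,0,0],"spin":0},{"xyz":[0,0,0],"spin":0},{"xyz":[0,0,0],"spin":0},{"xyz":[0,0,0],"spin":0},{"xyz":[0,0,0],"spin":0}]' 6
python3 - <<'E'
from h import *
where()
im=read_camera("wrist"); cv2.imwrite("pics/w7.png",im); c=calibration("wrist"); print(project(c,[W((-.024,-.025,.131))]))
print(project(c,[W((-.0225,-.025,.131))]))
for o in outline_of("pull_knob","wrist")[:2]: print(o["confidence"],o["rect"])
im=read_camera("side"); cv2.imwrite("pics/s7.png",cv2.resize(im[140:250,170:320],None,fx=5,fy=5,interpolation=cv2.INTER_CUBIC))
plan([-.024,-.025,.11])
E
```

```text
clock: 7.65
eef_pos: [0.4519, -0.005, 0.1712]
eef_rot: [0.0, 0.13, 0.992, 0.0]
force: [0.0, -0.6, -0.4]
gripper_width: -0.0002
clock: 8.15
eef_pos: [0.4518, -0.005, 0.1712]
eef_rot: [-0.0, 0.129, 0.992, 0.0]
force: [-0.8, -0.0, -0.1]
gripper_width: 0.0602
t 8.15 local [-0.0248 -0.0245  0.1712] F [-0.8 -0.  -0.1] w 0.0602 q [-0.01 -0.16 -0.18  1.55  0.    0.25]
[[258.94517713 218.68068496]]
[[258.94229304 220.5283036 ]]
0.32 [346.9, 200.9, 27.9, 26.1]
0.25 [141.9, 171.2, 62.8, 60.3]
goal [ 0.452 -0.006  0.11 ] shift cm [-0.07 -0.03  6.13] spin 0.04
```

View pics/w7.png

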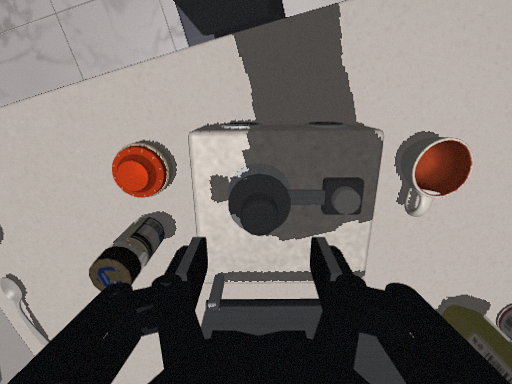

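View pics/s7.png

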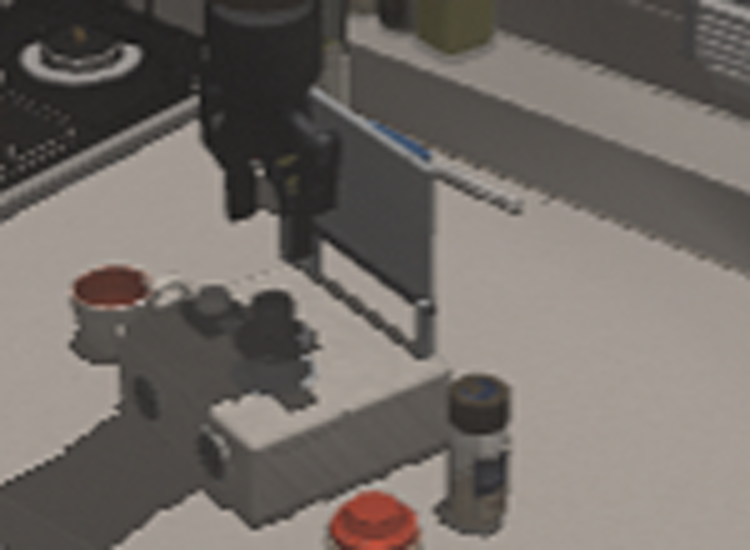

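```bash
python3 - <<'E'
import cv2,numpy as np
im=cv2.imread("pics/w7.png")[150:260,190:340].astype(float)
cv2.imwrite("pics/w7z.png",cv2.resize(np.clip(im*3,0,255).astype(np.uint8),None,fx=5,fy=5,interpolation=cv2.INTER_CUBIC))
E
```

```text
(no output)
```

View pics/w7z.png

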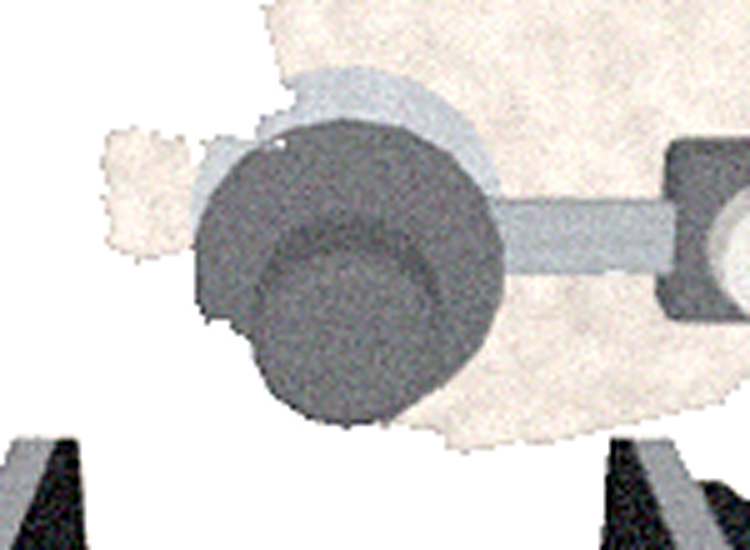

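```bash
python3 - <<'E'
from h import *
c=calibration("side")
for z in (.106,.121,.126,.131,.136): print(z,np.round((project(c,W((-.0245,-.025,z)))-[170,140]+.4)*5))
E
```

```text
0.106 [[273. 327.]]
0.121 [[273. 308.]]
0.126 [[272. 302.]]
0.131 [[272. 296.]]
0.136 [[272. 289.]]
```

The knob top is centred at wrist (259,217), about 1 mm from prediction, and is at about z 0.131. Descend, then close.

```bash
python3 -m crank '[{"xyz":[0,0,1.5],"spin":0},{"xyz":[0,0,3],"spin":0},{"xyz":[0,0,4.5],"spin":0},{"xyz":[0,0,5.5],"spin":0},{"xyz":[0,0,6.3],"spin":0},{"xyz":[0,0,6.3],"spin":0},{"xyz":[0,0,6.3],"spin":0}]'
python3 -m crank '[{"xyz":[0,0,0],"spin":0},{"xyz":[0,0,0],"spin":0},{"xyz":[0,0,0],"spin":0},{"xyz":[0,0,0],"spin":0},{"xyz":[0,0,0],"spin":0},{"xyz":[0,0,0],"spin":0}]' 1 60
python3 - <<'E'
from h import *
where()
im=read_camera("side"); cv2.imwrite("pics/s8.png",cv2.resize(im[140:250,170:320],None,fx=5,fy=5,interpolation=cv2.INTER_CUBIC))
E
```

```text
clock: 9.0
eef_pos: [0.4518, -0.0052, 0.1084]
eef_rot: [0.0, 0.13, 0.992, 0.0]
force: [1.1, -1.1, -0.3]
gripper_width: 0.0601
clock: 9.6
eef_pos: [0.4521, -0.0048, 0.1086]
eef_rot: [0.0, 0.129, 0.992, 0.001]
force: [1.5, 5.1, 0.5]
gripper_width: 0.0277
t 9.6 local [-0.0245 -0.0242  0.1086] F [1.5 5.1 0.5] w 0.0277 q [-0.01 -0.16 -0.3   1.43  0.    0.25]
```

View pics/s8.png

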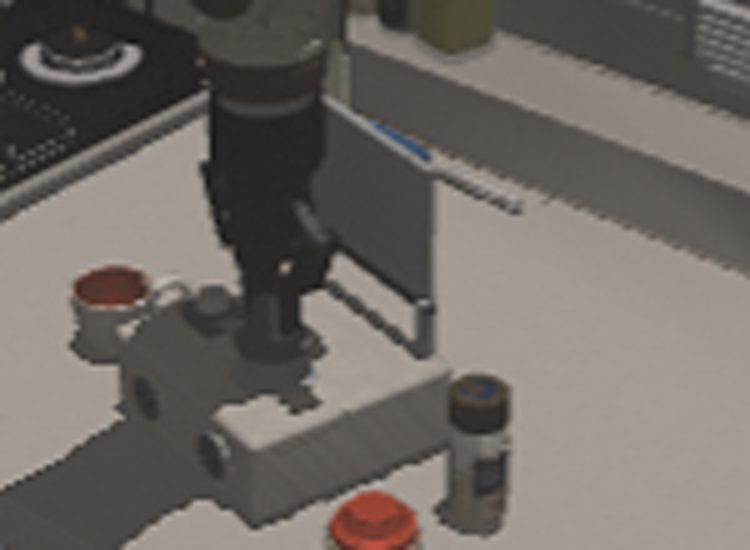

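The knob is held, with an opening of 27.7 mm. Pull up in stages, watching the force.

```bash
python3 -m crank '[{"xyz":[0,0,-0.5],"spin":0},{"xyz":[0,0,-1],"spin":0},{"xyz":[0,0,-1.5],"spin":0},{"xyz":[0,0,-2],"spin":0},{"xyz":[0,0,-2],"spin":0}]'
python3 -m crank '[{"xyz":[0,0,-0.5],"spin":0},{"xyz":[0,0,-1],"spin":0},{"xyz":[0,0,-1.5],"spin":0},{"xyz":[0,0,-2],"spin":0},{"xyz":[0,0,-2],"spin":0}]'
python3 -m crank '[{"xyz":[0,0,-0.5],"spin":0},{"xyz":[0,0,-1],"spin":0},{"xyz":[0,0,-1.5],"spin":0},{"xyz":[0,0,-2],"spin":0},{"xyz":[0,0,-2.5],"spin":0},{"xyz":[0,0,-3],"spin":0},{"xyz":[0,0,-3],"spin":0}]'
python3 - <<'E'
from h import *
where()
im=read_camera("side"); cv2.imwrite("pics/s9.png",cv2.resize(im[140:250,170:320],None,fx=5,fy=5,interpolation=cv2.INTER_CUBIC))
E
```

```text
clock: 10.15
eef_pos: [0.4521, -0.0048, 0.1288]
eef_rot: [0.0, 0.129, 0.992, 0.0]
force: [2.4, 4.9, -0.4]
gripper_width: 0.0275
clock: 10.65
eef_pos: [0.452, -0.0049, 0.1483]
eef_rot: [0.0, 0.129, 0.992, 0.0]
force: [2.6, 4.5, -3.9]
gripper_width: 0.0277
clock: 11.35
eef_pos: [0.452, -0.0049, 0.1781]
eef_rot: [0.0, 0.129, 0.992, 0.0]
force: [3.2, 5.0, -4.9]
gripper_width: 0.0272
t 11.35 local [-0.0246 -0.0243  0.1781] F [ 3.2  5.  -4.9] w 0.0272 q [-0.01 -0.16 -0.17  1.56  0.    0.25]
```

View pics/s9.png

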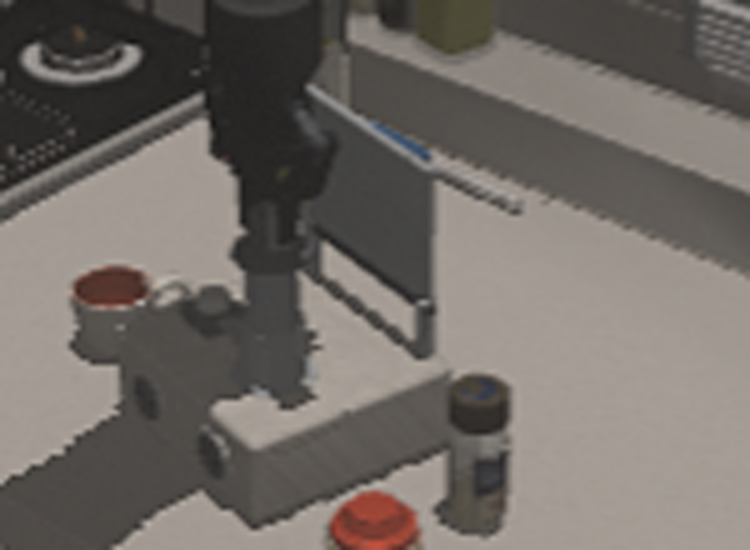

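The post is following: the knob is up 70 mm and the collar is at (270,250). Continue slowly to the stop.

```bash
for i in 1; do python3 -m crank '[{"xyz":[0,0,-0.2],"spin":0},{"xyz":[0,0,-0.4],"spin":0},{"xyz":[0,0,-0.4],"spin":0}]'; done
python3 -m crank '[{"xyz":[0,0,-0.1],"spin":0},{"xyz":[0,0,-0.2],"spin":0},{"xyz":[0,0,-0.2],"spin":0}]'
```

```text
clock: 11.7
eef_pos: [0.452, -0.0049, 0.1818]
eef_rot: [-0.0, 0.129, 0.992, 0.0]
force: [3.7, 5.0, -5.2]
gripper_width: 0.0274
clock: 12.0
eef_pos: [0.452, -0.0049, 0.1836]
eef_rot: [-0.0, 0.129, 0.992, 0.0]
force: [5.1, 4.9, -5.1]
gripper_width: 0.0279
```

```bash
python3 -m crank '[{"xyz":[0,0,-0.1],"spin":0},{"xyz":[0,0,-0.2],"spin":0},{"xyz":[0,0,-0.2],"spin":0}]'
python3 -m crank '[{"xyz":[0,0,-0.1],"spin":0},{"xyz":[0,0,-0.2],"spin":0},{"xyz":[0,0,-0.2],"spin":0}]'
```

```text
clock: 12.3
eef_pos: [0.452, -0.0049, 0.1855]
eef_rot: [-0.0, 0.129, 0.992, 0.0]
force: [4.2, 4.8, -5.4]
gripper_width: 0.0276
clock: 12.6
eef_pos: [0.4519, -0.0048, 0.1867]
eef_rot: [-0.001, 0.129, 0.992, 0.0]
force: [6.3, 4.4, -12.3]
gripper_width: 0.0279
```

The force jumped to 12 N at 0.1867, 78 mm above the grasp, so this is the stop. One slight extra pull with a firmer grip, then check.

```bash
python3 -m crank '[{"xyz":[0,0,0],"spin":0},{"xyz":[0,0,-0.1],"spin":0},{"xyz":[0,0,-0.1],"spin":0},{"xyz":[0,0,-0.1],"spin":0}]' - 80
python3 - <<'E'
from h import *
where()
im=read_camera("side"); cv2.imwrite("pics/s10.png",cv2.resize(im[140:250,170:320],None,fx=5,fy=5,interpolation=cv2.INTER_CUBIC))
cv2.imwrite("pics/w10.png",read_camera("wrist"))
where()
E
```

```text
clock: 13.0
eef_pos: [0.4518, -0.0048, 0.1869]
eef_rot: [-0.001, 0.129, 0.992, 0.0]
force: [8.1, 5.0, -17.2]
gripper_width: 0.027
t 13.0 local [-0.0248 -0.0243  0.1869] F [  8.1   5.  -17.2] w 0.027 q [-0.01 -0.16 -0.15  1.58  0.    0.25]
t 13.1 local [-0.0248 -0.0243  0.1869] F [  7.6   4.7 -17. ] w 0.027 q [-0.01 -0.16 -0.15  1.58  0.    0.25]
```

View pics/s10.png

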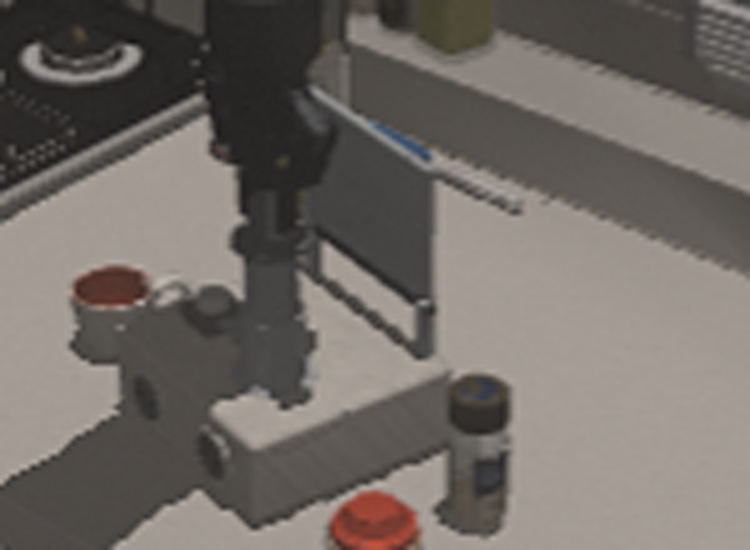

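View pics/w10.png

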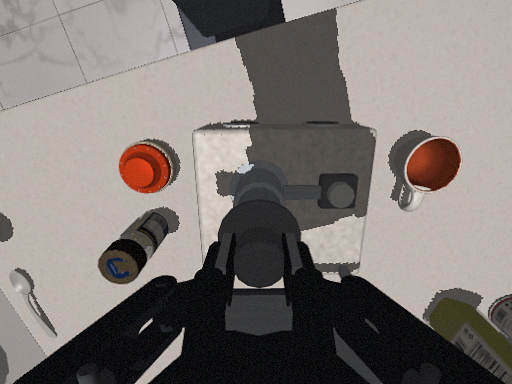

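```bash
python3 - <<'E'
from h import *
c=calibration("side")
for z in (.077,.167,.177): print(z,np.round((project(c,W((-.0245,-.025,z)))-[170,140]+.4)*5))
print(close_job()); where()
E
```

```text
0.077 [[274. 363.]]
0.167 [[271. 249.]]
0.177 [[271. 236.]]
the job is handed in; nothing more can be done
None
the job is handed in; nothing more can be done
```

The job is handed in: the cover is folded back upright, the button was pressed fully down, and the gripper is still holding the knob with the post at its second stop.

- **Cover:** in the side view its corners are within about 2 px (camera pixels) of where a 90° cover should appear. It held there through every later picture.
- **Button:** it bottomed out at about 14 N, and the post sprang up about 25 mm.
- **Post:** I pulled the knob up 78 mm from where it sprang loose. The pull stayed at about 5 N, then rose to 17 N with almost no further movement, which I take as the second stop. In the side view the collar is about 100 mm above its latched height.
- **Grip:** the set grip force is 80 N and the opening is steady at 27 mm. The knob is listed as 30 mm in diameter, but the reading held through the pull, so I saw no sign of slipping.
- **Other things on the worktop:** the mug, jar and timer stand where they were. I did not check the others separately, but the arm never came near them.

One move was refused for a missing spin value and cost no time. There was also a steady sideways force of 5–9 N while holding the knob, probably because the grip was about a millimetre off centre. The clock was at 13.1 s at my last reading.

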